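# Lay a whetstone down in its holder

### The arm

A 6-joint arm with a two-finger parallel gripper is mounted at the origin on the work surface; the furniture and walls round the work are solid. World frame = base frame: x ahead of the robot, y to its left, z up, the work surface at z = 0. Lengths are in mm, angles in degrees, forces in N, time in s.
With the tool pointing down it reaches from about 300 to 850 mm from the base axis. Payload 4.2 kg.
Tool frame: the origin (TCP) lies on the centre line of the jaws, within the pads' length; the fingertips stand 14 mm ahead of it and the grasp point (between the pads) lies 5 mm behind it (env.finger_overhang is the z of the fingertips in the tool frame, in mm); z points along the fingers, y is the line along which they close (so a half turn about z gives the same grasp; the last joint's range is limited). The gripper opens to 91 mm and grips with 3 to 60 N. Pads are 32 mm wide; open, the fingers measure 118 mm over their backs; the gripper's body (76 mm by 178 mm) begins 60 mm behind the grasp point.
Start: joints at [74.026, 18.312, 89.639, -0, 72.044, -1.146], TCP at [147.156, 555.866, 227.976] pointing down, gripper open.
Joint ranges: [-177.97, 177.97], [-48.28, 115.42], [12.27, 149.76], [-77.06, 257.06], [2.81, 150.46], [-146.56, 146.56]. Speed limits (degrees/s): [147.25, 147.25, 180, 180, 180, 180].

### API

Orientations are given as [roll, pitch, yaw] about the fixed x, y, z axes, in that order (R = Rz(yaw) Ry(pitch) Rx(roll)).
In Python, from workcell import sensors, viewer, env gives the robot as it stands. The module is installed in compiled form; this text tells all that it offers.
- The arm moves only by the tool step_arm, never from a script. Its argument "plan" is one flat list of numbers, 6 for each row, row after row: the shift along the tool's x, y, z in cm, then the turn, a rotation vector about the tool's x, y, z in rad. In form: [x, y, z, wx, wy, wz, x, y, z, wx, wy, wz, ...]. A call has 1 to 5 rows; each row shifts and turns the commanded pose from where the row before left it, along the tool's axes as they then stand; what a row does not reach is not made up. A row lasts 1/12 s, in which the tool goes at most 41.7 mm and 7.16 degrees, less where a joint would pass 70% of its speed; a pose out of reach is approached as far as the arm can. A call is refused whole if a number of a shift passes 4.17 or a number of a turn 0.125, either way. A call with a gripper value outside its range is refused whole. "hand" is the finger opening in cm, from 0 to 9.12, set as the call begins (left out, the last holds). The fingers move at their own pace and stop on an object; "newtons" is the grip in N (left out, the last holds). Time passes only in rows, so rows that do not move let the fingers close. It gives the time, the measured TCP pose, the force, the opening and the grip force at its end, in the units of the state.
- sensors.state(): the state, without advancing time (a new reading comes with each control period).
- viewer.grab_frame(name): name is "side" or "top" or "wrist"; returns a dict with "img" (400x640x3 uint8, red, green, blue), "fx", "fy", "cx", "cy" (pixels), "k1" (the pictures are not rectified: a ray, as slopes to the right and down, at radius r is drawn at 1 + k1 r^2 times it, then the intrinsics apply), "position" and "attitude" of the camera in the world. Camera axes: x right, y down, z forward; pixel columns grow to the right and rows downward; lengths in mm; the calibration is good to about 2 mm. A picture is of the moment at which its call begins. There is no depth.
- env.job_done(): hands the job in; it is judged then, once.
Trained networks look in a picture, given as the dict that the camera call returned (one of the last four; its "shot" number tells which), for a name from the list of things; names that differ only in an ending like _2 or _b are one class to them, and where a whole thing is asked for, a point or a joint stands for the part that bears it (a point fixed in the world has none). Each returns a list of dicts, best first, with "score" (0 to 1); they miss things now and then, are a little off and sometimes report something else, mostly with a low value. They report only what shows in the picture. A call takes as long as a camera call. They do not tell look-alikes from the thing itself.
- viewer.boxes_of(name, picture): "location" ([column, row] in pixels, amid what is visible of it).
- viewer.pinpoint(name, picture): "location" ([column, row] in pixels: a listed point, or the origin of a listed thing).
The state is a dict: "time_s": time; "qpos": joint angles; "qvel": joint speeds; "effort": joint torques, N m; "ee_pos": TCP position; "ee_rot": TCP orientation; "force": force on the tool from outside, world axes, zero at the start; "torque": the same for the moment, N m; "gripper_width": finger opening in mm; "gripper_force": force on a finger pad.
Only numpy, scipy, OpenCV 4.12 (cv2) and the standard library are available. Lean on these libraries where they do the work, as an engineer would, in place of code of your own. Each camera call takes 0.05 s, during which the arm holds its last target. There are 200 camera calls.

### The job

The whetstone stands on its end on the stone holder, where it was left to dry. Touching it only with the fingers, without gripping or lifting it, tip it over along the holder, away from the end stop, and let it down gently so that it never falls freely and does not bang down. Then push it lightly along the holder until its end is fully home against the end stop, lying flat and straight, and leave everything else on the table alone.

Things in the scene. Friction and masses are not known exactly. Their poses are not given: they have to be found in the camera images.
- stone_holder: Fixed wooden stone holder on two dark cross feet, flat cork-faced top 50 mm above the table, 66 mm wide, 118 mm long. Origin on the table, below the middle of the end stop's face; +x runs along the holder from the end stop (x = 0) to the open end (x = 118 mm), y across, z up. The cross feet are 100 mm wide and 14 mm high, at x = -13 to 13 and 83 to 109 mm.
- stop_face (a point): Middle of the end stop's face, on the holder's top (holder's origin + 50 mm up). The end stop is a wooden cleat, 18 mm thick, 14 mm high above the top, across the full width.
- open_end (a point): Middle of the holder's open end, on its top edge, 118 mm from the stop. Beyond it there is only the table, 50 mm lower: the head of the lying stone overhangs here, so that fingers can be under it. A fixed wooden tool case, 62 mm high, stands close by on the far right (x = 0.56 to 0.72, y = -0.29 to 0.01 m).
- stone_center (a point): Centre of the loose whetstone, a block 150 x 50 x 22 mm with a light and a dark layer, 0.2 to 0.45 kg, at first upright on a 50 x 22 mm end, its foot 2 to 10 mm before the end stop, its dark large face to the open end. Axes: y along its length (up at first), x across, z through the thickness (to the end stop at first, up in the end). Beyond 8 degrees of lean it falls.
- stone_foot (a point): Centre of the whetstone's end that it stands on at the start, 75 mm from its centre; same axes.
- stone_head (a point): Centre of the whetstone's other end, the top one at the start, 75 mm from its centre; same axes.
- ink_bottle: Bystander: small amber glass bottle with a pale cap, 46 mm across, 85 mm high, upright; origin under its centre.
- ink_tin: Bystander: red ink-pad tin, 70 x 93 x 22 mm; origin under its centre.
- masking_tape: Bystander: roll of masking tape lying flat, 96 mm across, 25 mm high; origin under its centre.
- g_clamp: Bystander: blue G-clamp lying flat, 166 x 96 x 21 mm; origin under its centre.
- offcut_2: Bystander: dark red wood offcut, 28 x 90 x 12 mm; origin under its centre.
- carving_chisel: Bystander: chisel with a dark handle, 235 mm long, 26 mm thick; origin under its centre.
- whetstone: The same whetstone's body; origin at the centre of its dark large face, 11 mm from its centre; same axes.
Mind the look-alikes: they are no part of the job. Leave any purple look-alike of the whetstone alone.

How it is judged:
By the outcome, as a careful person would: the job done as asked, in the order asked, and still so for the second after the job is handed in, with the robot touching nothing.
It also fails if it takes over 61 s, if anything falls off the work surface, if the arm or the gripper's body presses on something with over 40 N, if the wrist force passes 120 N, or if a joint passes its speed limit or range.

## Working session

There is one attempt and no reset: what is moved stays moved. The work goes in short steps, Python scripts to look and compute and a tool call to move; the robot and the scene stay as the last step left them, time stands still between calls to the robot, and variables do not carry over. Pictures are saved under pics/ and viewed, at most 10 in all, crops included, and the job is handed in when it is done.

Besides the shell and the picture viewer there is one more tool, called after "Emit:" by a JSON object that holds its "fn" and its "kwargs", one argument or row to a line. step_arm: Moves the arm, as the interface text tells. Its arguments: {"type":"object","properties":{"plan":{"type":"array","items":{"type":"number"}},"hand":{"type":"number"},"newtons":{"type":"number"}},"required":["plan"]}

```bash
mkdir -p pics; cat > h.py <<'E'
import numpy as np, cv2
from scipy.spatial.transform import Rotation as R
from workcell import sensors, viewer, env
def attR(p):
    a=np.array(p["attitude"],float)
    if a.shape==(3,3): return a
    if a.size==4: return R.from_quat(a).as_matrix()
    return R.from_euler('xyz',a,degrees=True).as_matrix()
def ray(p,uv):
    d=np.array([(uv[0]-p["cx"])/p["fx"],(uv[1]-p["cy"])/p["fy"]]);s=d.copy()
    for _ in range(20): s=d/(1+p["k1"]*(s@s))
    v=attR(p)@np.array([s[0],s[1],1]); return np.array(p["position"],float),v/np.linalg.norm(v)
def atz(p,uv,z):
    o,v=ray(p,uv); return o+v*(z-o[2])/v[2]
def tri(obs):
    A=np.zeros((3,3));b=np.zeros(3)
    for p,uv in obs:
        o,v=ray(p,uv);M=np.eye(3)-np.outer(v,v);A+=M;b+=M@o
    x=np.linalg.solve(A,b)
    res=[round(float(np.linalg.norm((np.eye(3)-np.outer(v,v))@(x-o))),1) for o,v in [ray(p,uv) for p,uv in obs]]
    return x,res
def save(p,n): cv2.imwrite('pics/'+n,cv2.cvtColor(p["img"],cv2.COLOR_RGB2BGR))
E
python3 - <<'E'
from h import *
print(sensors.state(), env.finger_overhang)
P={n:viewer.grab_frame(n) for n in("side","top","wrist")}
for n,p in P.items():
    save(p,n+'0.png'); print(n,p["position"],p["attitude"],p["fx"],p["cx"],p["cy"],p["k1"])
for k in["stop_face","open_end","stone_center","stone_foot","stone_head","stone_holder","ink_bottle","ink_tin","masking_tape","g_clamp","offcut_2","carving_chisel"]:
    obs=[]
    for n,p in P.items():
        r=viewer.pinpoint(k,p); print(k,n,[(np.round(a["location"],1).tolist(),round(a["score"],2)) for a in r[:3]])
        if r and r[0]["score"]>.3: obs.append((p,r[0]["location"]))
    if len(obs)>1: x,e=tri(obs);print('  ->',x.round(1),e)
cv2.imwrite('pics/all0.png',cv2.resize(cv2.cvtColor(np.vstack([P["side"]["img"],P["top"]["img"]]),cv2.COLOR_RGB2BGR),(480,600)))
E
```

```text
{'time_s': 0.0, 'qpos': array([ 7.40262060e+01,  1.83520077e+01,  8.97063409e+01, -2.28482940e-05,
        7.20411087e+01, -1.14477344e+00]), 'qvel': array([ 0.00065066,  0.02879434,  0.02575942,  0.03336136,  0.00206957,
       -0.01918958]), 'effort': array([ 3.08652190e-03, -4.12452614e+01, -2.31975532e+01,  7.29665207e-02,
        4.57868027e-02, -1.59408901e-04]), 'ee_pos': array([147.0231508 , 555.40486515, 227.11700092]), 'ee_rot': array([-1.79900562e+02, -1.96531124e-03,  1.65170985e+02]), 'force': array([-0.01424033, -0.88430446,  0.08220895]), 'torque': array([ 0.02807172, -0.04242064,  0.00226079]), 'gripper_force': 0.0, 'gripper_width': 91.4838962410682} 14.0
side [ 190.11237843 -863.33258978  520.50377919] [-112.00299929   -1.51454767  -20.32229588] 379.3716670652468 324.1931111762319 194.01741209340057 -0.011930611826807448
top [ 366.16532846   26.49667493 1551.21590589] [-174.53461567   -0.84950632  -88.40269222] 445.8536761825066 320.68832696870146 199.93815503018513 -0.08114512141459371
wrist [ 76.0102476  575.28519406 383.48404679] [1.64745100e+02 1.36636094e-01 7.5
[... 1416 characters left out ...]
in wrist []
  -> [567.8 353.6 -11.5] [2.5, 2.5]
masking_tape side [([260.6, 201.6], 0.4)]
masking_tape top [([219.1, 226.9], 0.81)]
masking_tape wrist []
  -> [415.1 359.5  -9.1] [4.3, 4.3]
g_clamp side [([315.4, 320.1], 0.71)]
g_clamp top [([404.2, 233.0], 0.64)]
g_clamp wrist []
  -> [ 403.9 -286.5   -2.9] [4.1, 4.1]
offcut_2 side [([363.7, 306.1], 0.92)]
offcut_2 top [([291.3, 149.3], 0.72), ([244.1, 153.6], 0.71), ([397.1, 204.4], 0.7)]
offcut_2 wrist []
  -> [ 758.5  143.3 -380.3] [13.9, 13.9]
carving_chisel side [([332.7, 201.2], 0.51), ([257.7, 199.5], 0.45)]
carving_chisel top [([245.4, 152.8], 0.77), ([218.6, 225.6], 0.61)]
carving_chisel wrist []
  -> [668.9 281.4  -6. ] [7.3, 7.3]
```

```bash
python3 - <<'E'
import cv2,numpy as np
a=cv2.imread('pics/side0.png')[140:290,200:440]; b=cv2.imread('pics/top0.png')[120:300,190:430]
cv2.imwrite('pics/c1.png',cv2.resize(a,None,fx=3.3,fy=3.3,interpolation=cv2.INTER_CUBIC))
cv2.imwrite('pics/c2.png',cv2.resize(b,None,fx=3.3,fy=3.3,interpolation=cv2.INTER_CUBIC))
E
```

```text
(no output)
```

View pics/c1.png

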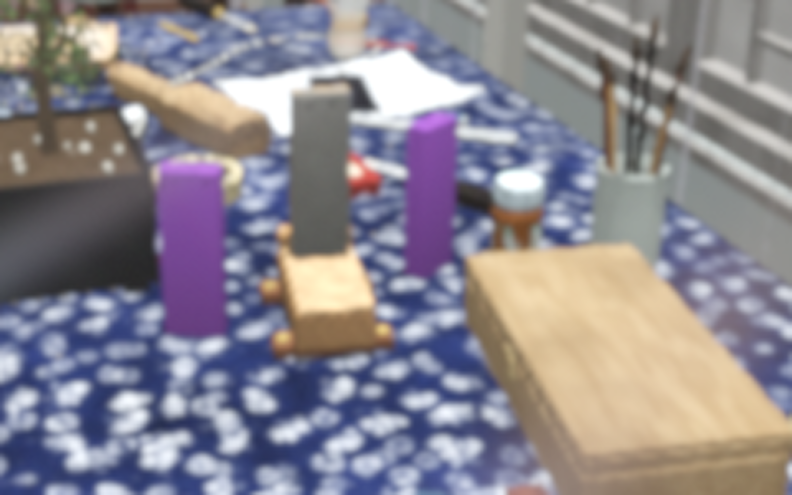

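View pics/c2.png

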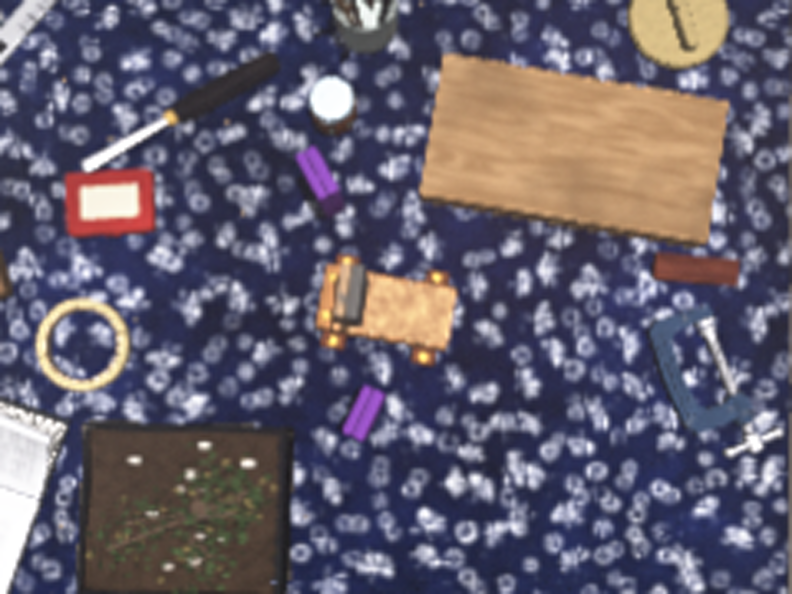

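The side crop shows the grey stone upright on the holder at about (296,193). Purple look-alikes stand on both sides of it, at about (259,215) and (331,200), and the case is at the right. In the top crop the holder runs right (world -y), with its open end at about (328,215) px. Next I'll fix the holder's axis.

```bash
python3 - <<'E'
from h import *
s=viewer.grab_frame("side");t=viewer.grab_frame("top")
f=lambda v:np.round(v,1)
print('stop side',f(atz(s,(292.9,213.3),50)),'top',f(atz(t,(292,207.1),50)))
print('open side',f(atz(s,(302.8,231.1),50)))
c=lambda x,y:(190+x/3.3,120+y/3.3)
for n,xy,z in[('open far',(457,288),50),('open near',(449,350),50),('head c',(350,287),200),('stop far',(330,263),64),('stop near',(318,330),64)]: print(n,f(atz(t,c(*xy),z)))
d=lambda x,y:(200+x/3.3,140+y/3.3)
for n,xy,z in[('open L',(295,308),50),('open R',(374,300),50),('foot L',(290,250),50),('foot R',(347,252),50),('headL',(293,96),200),('headR',(350,98),200)]: print(n,f(atz(s,d(*xy),z)))
for n,xy in [('purpR',(430,275)),('purpL',(195,335)),('purpLtop',(193,170))]: print(n,f(atz(s,d(*xy),0 if 'top' not in n else 150)))
for n,xy in [('purpR',(312,150)),('purpL',(370,392))]: print(n,f(atz(t,c(*xy),150)))
print(f(atz(t,c(250,420),150)))
E
```

```text
stop side [466.  109.6  50. ] top [483.3 104.4  50. ]
open side [460.3  -5.8  50. ]
open far [486.3 -18.8  50. ]
open near [422.6 -12.3  50. ]
head c [472.3  84.3 200. ]
stop far [506.8 111.2  64. ]
stop near [438.5 121.   64. ]
open L [423.   -7.4  50. ]
open R [487.4 -13.2  50. ]
foot L [447.6  97.7  50. ]
foot R [493.9  79.1  50. ]
headL [444.5  71.6 200. ]
headR [487.3  54.2 200. ]
purpR [584.9 109.    0. ]
purpL [355.1  62.3   0. ]
purpLtop [358.6  59.  150. ]
purpR [607.5 127.4 150. ]
purpL [376.9  64.2 150. ]
[347.1 177.  150. ]
```

Emit:
{"fn": "step_arm", "kwargs": {
  "plan": [0, 0, -3, 0, 0, -0.045, 0, 0, -3, 0, 0, -0.045, 0, 0, -3, 0, 0, -0.044, 0, 0, -3, 0, 0, 0, 0, 0, 0, 0, 0, 0]
}}

```text
time_s: 2.47
ee_pos: [147.7, 558.0, 354.8]
ee_rot: [179.3, 0.1, 172.9]
force: [-0.3, 0.8, 0.4]
gripper_width: 91.1
gripper_force: 0.0
```

Emit:
{"fn": "step_arm", "kwargs": {
  "plan": [-3.57, 0.457, 0, 0, 0, 0, -3.57, 0.457, 0, 0, 0, 0, -3.57, 0.457, 0, 0, 0, 0, -3.57, 0.457, 0, 0, 0, 0]
}}

```text
time_s: 2.8
ee_pos: [292.4, 556.0, 347.8]
ee_rot: [180.0, -0.0, 172.9]
force: [0.4, 1.1, -0.3]
gripper_width: 91.3
gripper_force: 0.0
```

Emit:
{"fn": "step_arm", "kwargs": {
  "plan": [-3.57, 0.457, 0, 0, 0, 0, -3.57, 0.457, 0, 0, 0, 0, -3.57, 0.457, 0, 0, 0, 0, -3.57, 0.457, 0, 0, 0, 0]
}}

```text
time_s: 3.13
ee_pos: [436.8, 556.2, 347.5]
ee_rot: [-180.0, -0.0, 172.8]
force: [0.3, 1.2, 0.1]
gripper_width: 91.0
gripper_force: 0.0
```

Emit:
{"fn": "step_arm", "kwargs": {
  "plan": [-0.45, -3.51, 0, 0, 0, 0, -0.45, -3.51, 0, 0, 0, 0, -0.45, -3.51, 0, 0, 0, 0, -0.45, -3.51, 0, 0, 0, 0, -0.45, -3.51, 0, 0, 0, 0]
}}

```text
time_s: 3.55
ee_pos: [435.4, 378.0, 347.2]
ee_rot: [-180.0, -0.0, 172.9]
force: [1.1, -0.0, 0.8]
gripper_width: 90.9
gripper_force: 0.0
```

Emit:
{"fn": "step_arm", "kwargs": {
  "plan": [-0.45, -3.51, 0, 0, 0, 0, -0.45, -3.51, 0, 0, 0, 0, -0.45, -3.51, 0, 0, 0, 0, -0.45, -3.51, 0, 0, 0, 0, -0.45, -3.51, 0, 0, 0, 0]
}}

```text
time_s: 3.97
ee_pos: [435.5, 201.0, 347.7]
ee_rot: [-180.0, 0.0, 172.9]
force: [-0.4, -0.3, -0.4]
gripper_width: 91.8
gripper_force: 0.0
```

Emit:
{"fn": "step_arm", "kwargs": {
  "plan": [-0.45, -3.51, 0, 0, 0, 0, -0.45, -3.51, 0, 0, 0, 0, -0.45, -3.51, 0, 0, 0, 0, -0.45, -3.51, 0, 0, 0, 0, 0, 0, 0, 0, 0, 0]
}}

```text
time_s: 4.38
ee_pos: [436.0, 56.2, 347.9]
ee_rot: [-179.8, 0.0, 172.5]
force: [0.9, 0.5, -0.3]
gripper_width: 91.4
gripper_force: 0.0
```

```bash
python3 - <<'E'
from h import *
s=sensors.state(); print({k:np.round(s[k],3) for k in("time_s","qpos","ee_pos","ee_rot","force")})
P={n:viewer.grab_frame(n) for n in("wrist","top","side")}
p=P["wrist"]; save(p,'w1.png'); print(p["position"],p["attitude"])
for k in["stop_face","open_end","stone_center","stone_foot","stone_head","stone_holder"]:
    r=viewer.pinpoint(k,p); print(k,[(np.round(a["location"],1).tolist(),round(a["score"],2)) for a in r[:3]])
    z={"stop_face":50,"open_end":50,"stone_center":125,"stone_foot":50,"stone_head":200,"stone_holder":0}[k]
    for a in r[:2]: print('   ',atz(p,a["location"],z).round(1))
E
```

```text
{'time_s': np.float64(4.383), 'qpos': array([  5.979,   2.552,  92.519,  -0.19 ,  84.938, -76.497]), 'ee_pos': array([435.965,  56.157, 347.894]), 'ee_rot': array([-1.79814e+02,  3.60000e-02,  1.72493e+02]), 'force': array([ 0.907,  0.482, -0.297])}
[363.00663266  67.01183248 504.12062658] [164.7137249    0.23695193  82.49187834]
stop_face [([354.6, 188.1], 0.97)]
    [472.6 105.1  50. ]
open_end [([274.1, 185.0], 0.67)]
    [452.3 -13.3  50. ]
stone_center [([349.7, 204.1], 0.88), ([375.0, 258.8], 0.55), ([139.7, 235.5], 0.38)]
    [474.3  90.6 125. ]
    [553.9 116.1 125. ]
stone_foot [([369.3, 243.0], 0.84), ([344.5, 191.8], 0.83)]
    [563.4 119.1  50. ]
    [476.3  89.5  50. ]
stone_head [([349.7, 219.0], 0.97), ([323.1, 111.4], 0.85), ([386.2, 289.8], 0.77)]
    [468.1  84.3 200. ]
    [359.1  70.7 200. ]
stone_holder [([349.9, 180.6], 0.96)]
    [471.1 102.9   0. ]
```

View pics/w1.png

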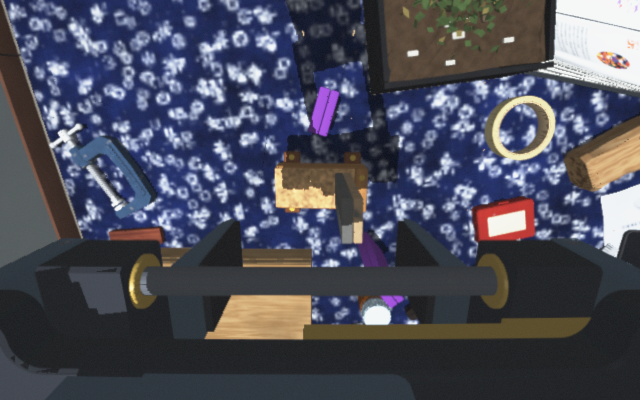

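The wrist picture shows the stone seen from above, at about (347,205), on the holder, whose stop is at (354,188) and open end at (274,185). The purple look-alikes are clear of it. Next comes a small tilt in the air to identify the arm's geometry.

Emit:
{"fn": "step_arm", "kwargs": {
  "plan": [0, 0, 0, -0.12, 0, 0, 0, 0, 0, -0.12, 0, 0, 0, 0, 0, -0.12, 0, 0, 0, 0, 0, -0.12, 0, 0, 0, 0, 0, 0, 0, 0]
}}

```text
time_s: 5.25
ee_pos: [435.9, 58.8, 346.1]
ee_rot: [152.4, -0.2, 172.6]
force: [-0.2, -0.8, -0.8]
gripper_width: 91.1
gripper_force: 0.0
```

```bash
cat > kin.py <<'E'
from h import *
from scipy.optimize import least_squares
L1,L2=568.6,414.6
def fk(q,d,h=None):
    q=np.radians(q);h=d-183.9
    w=np.array([L1*np.sin(q[1])+L2*np.sin(q[1]+q[2]),0,h+L1*np.cos(q[1])+L2*np.cos(q[1]+q[2])])
    Rm=(R.from_euler('z',q[0])*R.from_euler('y',q[1]+q[2])*R.from_euler('z',q[3])*R.from_euler('y',q[4])*R.from_euler('z',q[5])).as_matrix()
    w=R.from_euler('z',q[0]).apply(w); return w+d*Rm[:,2],Rm
E
python3 - <<'E'
from kin import *
s=sensors.state();q=s["qpos"];Rt=R.from_euler('xyz',s["ee_rot"],degrees=True).as_matrix()
print(s["time_s"],q.round(2),s["ee_pos"].round(1),s["ee_rot"].round(2))
for d in(150,200,250,300,350,400): print(d,(fk(q,d)[0]-s["ee_pos"]).round(1))
print((Rt.T@fk(q,300)[1]).round(3))
E
```

```text
5.25 [ -13.59    2.09   98.39   27.6    83.75 -100.19] [435.9  58.8 346.1] [152.39  -0.23 172.56]
150 [-11.1 -90.5 -20.1]
200 [ -8.2 -67.5 -14.4]
250 [ -5.4 -44.5  -8.7]
300 [ -2.6 -21.5  -3. ]
350 [0.2 1.5 2.7]
400 [ 3.1 24.5  8.4]
[[ 0.  1.  0.]
 [-1.  0. -0.]
 [-0. -0.  1.]]
```

```bash
cat >> kin.py <<'E'
D=345.
ORG=np.array([472.3,104.9,50.]); PSI=np.radians(8.5)
HX=np.array([-np.sin(PSI),-np.cos(PSI),0]); HY=np.cross([0,0,1],HX); HZ=np.array([0,0,1.])
def toolR(al): # closing axis y = -HX at al=0, z down; tilts towards stop
    al=np.radians(al); z=-HX*np.sin(al)-HZ*np.cos(al); y=-HX*np.cos(al)+HZ*np.sin(al)
    return np.c_[np.cross(y,z),y,z]
OFF=np.array([[0,1,0],[-1,0,0],[0,0,1.]])
def ik(p,Rt,q0):
    f=lambda q:np.r_[(fk(q,D)[0]-p)/100,(Rt.T@fk(q,D)[1]-OFF).ravel()*3]
    r=least_squares(f,q0); return r.x,np.abs(r.fun).max()
def plan2d(th,xp,al=None,dt=132):
    al=th if al is None else al; t=np.radians(th)
    a=np.array([np.sin(t),np.cos(t)]);n=np.array([np.cos(t),-np.sin(t)])
    X=np.array([xp,0])-11*n+a*dt; return ORG+HX*X[0]+HZ*X[1],toolR(al)
E
python3 - <<'E'
from kin import *
q=sensors.state()["qpos"]; print(toolR(0).round(3).tolist())
q0=np.array([10,10,95,0,80,-70.])
for th in(0,10,20,30,40,50,55,60,65,70):
    p,Rt=plan2d(th,28); q0,e=ik(p,Rt,q0); print(th,p.round(0),q0.round(1),round(e,3))
# final: alpha 55, tcp for horizontal stone
for al in(50,55,60):
    p=ORG+HX*150+HZ*20; q1,e=ik(p,toolR(al),q0);print(al,q1.round(1),round(e,3))
E
```

```text
[[-0.989, 0.148, 0.0], [0.148, 0.989, 0.0], [0.0, 0.0, -1.0]]
0 [470.  88. 182.] [ 10.6  11.2 106.4   0.   62.4 -70.9] 0.0
10 [466.  65. 182.] [  0.8   9.6 109.3  11.4  60.  -86.4] 0.0
20 [463.  43. 178.] [  -9.4   10.1  111.8   23.1   60.6 -102.8] 0.0
30 [460.  21. 170.] [ -19.    12.8  113.7   33.3   63.7 -118.2] 0.0
40 [457.   2. 158.] [ -27.2   17.6  115.1   40.9   68.5 -131.4] 0.0
50 [454. -16. 143.] [ -33.7   23.9  115.7   46.2   73.9 -142.4] 0.0
55 [453. -23. 135.] [ -36.4   27.6  115.7   48.1   76.6 -147.1] 0.0
60 [452. -30. 126.] [ -38.6   31.5  115.6   49.6   79.4 -151.4] 0.0
65 [451. -37. 116.] [ -40.5   35.6  115.3   50.9   82.2 -155.4] 0.0
70 [450. -42. 105.] [ -42.    39.8  114.8   51.9   85.  -159. ] 0.0
50 [ -36.6   31.4  117.3   46.5   68.7 -150.6] 0.0
55 [ -38.3   34.3  116.8   48.3   72.2 -153.9] 0.0
60 [ -39.9   37.3  116.3   49.7   75.7 -156.9] 0.0
```

Emit:
{"fn": "step_arm", "kwargs": {
  "plan": [0, 0, 0, 0.12, 0, 0, 0, 0, 0, 0.12, 0, 0, 0, 0, 0, 0.12, 0, 0, 0, 0, 0, 0.12, 0, 0, 0, 0, 0, 0, 0, 0.1215],
  "hand": 4.8
}}

```text
time_s: 5.67
ee_pos: [437.4, 65.4, 349.0]
ee_rot: [-179.8, 0.2, 166.2]
force: [1.0, 1.2, -0.0]
gripper_width: 60.9
gripper_force: 0.0
```

Emit:
{"fn": "step_arm", "kwargs": {
  "plan": [0, 0, 0, 0, 0, 0.1215, 0, 0, 0, 0, 0, 0.1215, 0, 0, 0, 0, 0, 0.1215, 0, 0, 0, 0, 0, 0.1215, 0, 0, 0, 0, 0, 0.1215]
}}

```text
time_s: 6.08
ee_pos: [436.7, 62.3, 348.4]
ee_rot: [180.0, 0.1, 130.8]
force: [0.1, -0.3, 0.6]
gripper_width: 48.2
gripper_force: 0.0
```

Emit:
{"fn": "step_arm", "kwargs": {
  "plan": [0, 0, 0, 0, 0, 0.1215, 0, 0, 0, 0, 0, 0.1215, 0, 0, 0, 0, 0, 0.1215, 0, 0, 0, 0, 0, 0.1215, 0, 0, 0, 0, 0, 0.1215]
}}

```text
time_s: 6.5
ee_pos: [436.7, 62.2, 348.4]
ee_rot: [179.9, 0.1, 96.0]
force: [0.6, 0.3, 0.0]
gripper_width: 48.1
gripper_force: 0.0
```

Emit:
{"fn": "step_arm", "kwargs": {
  "plan": [0, 0, 0, 0, 0, 0.1215, 0, 0, 0, 0, 0, 0.1215, 0, 0, 0, 0, 0, 0.1215, 0, 0, 0, 0, 0, 0.1215, 0, 0, 0, 0, 0, 0.1215]
}}

```text
time_s: 6.92
ee_pos: [436.7, 62.2, 348.4]
ee_rot: [179.9, 0.0, 61.2]
force: [0.5, 0.5, -1.1]
gripper_width: 47.9
gripper_force: 0.0
```

Emit:
{"fn": "step_arm", "kwargs": {
  "plan": [0, 0, 0, 0, 0, 0.1215, 0, 0, 0, 0, 0, 0.1215, 0, 0, 0, 0, 0, 0.1215, 0, 0, 0, 0, 0, 0.1215, 0, 0, 0, 0, 0, 0.1215]
}}

```text
time_s: 7.33
ee_pos: [436.7, 62.2, 348.4]
ee_rot: [179.9, -0.0, 26.4]
force: [-0.2, 0.2, -0.9]
gripper_width: 48.1
gripper_force: 0.0
```

Emit:
{"fn": "step_arm", "kwargs": {
  "plan": [0, 0, 0, 0, 0, 0.1215, 0, 0, 0, 0, 0, 0.1215, 0, 0, 0, 0, 0, 0.1215, 0, 0, 0, 0, 0, 0.1215, 0, 0, 0, 0, 0, 0.1215]
}}

```text
time_s: 7.75
ee_pos: [436.7, 62.2, 348.4]
ee_rot: [179.9, -0.1, -8.4]
force: [0.6, -0.1, -0.3]
gripper_width: 48.3
gripper_force: 0.0
```

Emit:
{"fn": "step_arm", "kwargs": {
  "plan": [0, 0, 0, 0, 0, 0, 0, 0, 0, 0, 0, 0]
}}

```text
time_s: 7.92
ee_pos: [436.6, 62.0, 348.3]
ee_rot: [180.0, -0.1, -7.9]
force: [-0.1, -0.4, 0.5]
gripper_width: 47.7
gripper_force: 0.0
```

```bash
python3 - <<'E'
from h import *
s=sensors.state(); print({k:np.round(s[k],3) for k in("time_s","qpos","ee_pos","ee_rot","force","gripper_width")})
p=viewer.grab_frame("wrist"); save(p,'w2.png'); print(p["position"],p["attitude"])
for k in["stop_face","open_end","stone_center","stone_foot","stone_head","stone_holder"]:
    r=viewer.pinpoint(k,p)
    z={"stop_face":50,"open_end":50,"stone_center":125,"stone_foot":50,"stone_head":200,"stone_holder":0}[k]
    for a in r[:3]: print(k,np.round(a["location"],1).tolist(),round(a["score"],2),atz(p,a["location"],z).round(1))
E
```

```text
{'time_s': np.float64(7.917), 'qpos': array([ 6.63000e+00,  2.64800e+00,  9.23640e+01, -5.00000e-02,
        8.49380e+01,  1.04523e+02]), 'ee_pos': array([436.584,  62.042, 348.273]), 'ee_rot': array([ 1.79964e+02, -6.10000e-02, -7.88800e+00]), 'force': array([-0.083, -0.361,  0.517]), 'gripper_width': np.float64(47.704)}
[510.09050806  52.69156853 504.616741  ] [ 1.64887357e+02 -8.83175687e-02 -9.78882178e+01]
stop_face [290.7, 148.9] 0.7 [471.6  97.8  50. ]
open_end [368.2, 145.3] 0.76 [461.4 -13.7  50. ]
stone_center [255.5, 61.3] 0.9 [580.5 114.1 125. ]
stone_center [296.6, 152.7] 0.82 [472.5  84.  125. ]
stone_center [318.3, 223.0] 0.74 [379.8  70.3 125. ]
stone_foot [266.5, 67.4] 0.81 [584.7 112.9  50. ]
stone_foot [319.5, 212.0] 0.71 [371.4  69.6  50. ]
stone_foot [298.4, 149.3] 0.7 [469.5  86.9  50. ]
stone_head [289.4, 161.5] 0.79 [472.4  86.1 200. ]
stone_head [318.1, 248.4] 0.71 [377.5  71.  200. ]
stone_head [241.2, 50.7] 0.6 [577.2 113.1 200. ]
stone_holder [293.0, 146.9] 0.92 [470.   98.6   0. ]
```

View pics/w2.png

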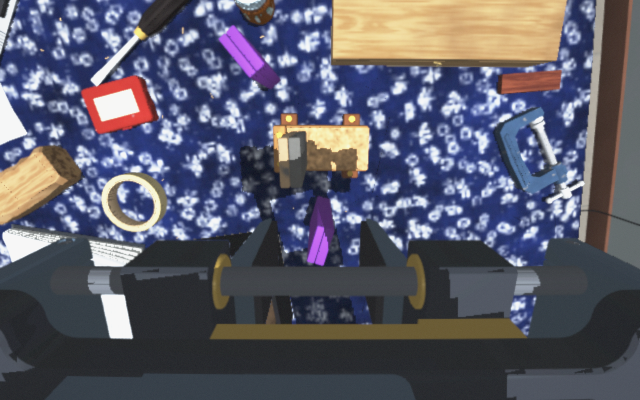

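The second wrist picture shows the fingertips at about (270,225) and (368,225), with the stone at (296,155) and its light face towards the stop. Next I move above the stone and stop with the fingertips just over its top to check.

Emit:
{"fn": "step_arm", "kwargs": {
  "plan": [1.52, -1.4, 0, 0, 0, 0, 1.52, -1.4, 0, 0, 0, 0, 0, 0, 3, 0, 0, 0, 0, 0, 3, 0, 0, 0, 0, 0, 3, 0, 0, 0]
}}

```text
time_s: 8.68
ee_pos: [470.9, 84.7, 257.0]
ee_rot: [-180.0, -0.1, -8.1]
force: [1.2, -0.2, -0.5]
gripper_width: 48.4
gripper_force: 0.0
```

Emit:
{"fn": "step_arm", "kwargs": {
  "plan": [0, 0, 2.5, 0, 0, 0, 0, 0, 0, 0, 0, 0, 0, 0, 0, 0, 0, 0]
}}

```text
time_s: 8.93
ee_pos: [470.1, 84.4, 232.5]
ee_rot: [180.0, 0.1, -8.1]
force: [0.4, -0.5, 0.6]
gripper_width: 47.9
gripper_force: 0.0
```

```bash
python3 - <<'E'
from h import *
s=sensors.state(); print({k:np.round(s[k],3) for k in("time_s","qpos","ee_pos","ee_rot","force","gripper_width")})
p=viewer.grab_frame("wrist"); q=viewer.grab_frame("side"); print(p["position"])
for pp in(p,q):
  for k in["stone_center","stone_foot","stone_head","stop_face"]:
    z={"stop_face":50,"stone_center":125,"stone_foot":50,"stone_head":200}[k]
    for a in viewer.pinpoint(k,pp)[:3]: print(k,np.round(a["location"],1).tolist(),round(a["score"],2),atz(pp,a["location"],z).round(1))
a=cv2.resize(p["img"][100:300,170:470],None,fx=2,fy=2); b=cv2.resize(q["img"][130:260,240:360],None,fy=400/130,fx=400/130*.54)
cv2.imwrite('pics/w3.png',cv2.cvtColor(np.hstack([a,b]),cv2.COLOR_RGB2BGR))
E
```

```text
{'time_s': np.float64(8.933), 'qpos': array([8.79700e+00, 9.39800e+00, 1.01157e+02, 2.00000e-03, 6.95760e+01,
       1.06944e+02]), 'ee_pos': array([470.127,  84.399, 232.489]), 'ee_rot': array([ 1.79963e+02,  1.25000e-01, -8.14700e+00]), 'force': array([ 0.366, -0.496,  0.648]), 'gripper_width': np.float64(47.892)}
[544.07591899  74.67663535 388.61615339]
stone_center [343.3, 279.7] 0.93 [393.4  72.2 125. ]
stone_center [260.4, 73.2] 0.77 [583.1 115.1 125. ]
stone_foot [273.5, 83.4] 0.94 [582.7 115.1  50. ]
stone_foot [340.7, 258.8] 0.79 [378.4  71.2  50. ]
stone_head [349.9, 327.8] 0.98 [397.7  72.8 200. ]
stone_head [240.6, 62.3] 0.7 [579.3 113.5 200. ]
stone_head [317.8, 233.1] 0.68 [471.9  85.1 200. ]
stop_face [302.1, 185.7] 0.56 [472.6 102.7  50. ]
stop_face [92.5, 126.7] 0.39 [568.4 314.5  50. ]
stop_face [115.2, 242.1] 0.18 [437.  331.4  50. ]
stone_center [330.0, 200.2] 0.95 [539.6   5.3 125. ]
stone_center [258.9, 215.5] 0.87 [340.2 -33.6 125. ]
stone_center [296.2, 192.1] 0.67 [469.5  87.1 125. ]
stone_foot [259.9, 237.7] 0.95 [345.1  -7.7  50. ]
stone_foot [295.0, 212.4] 0.75 [473.6 113.8  50. ]
stone_foot [297.9, 218.4] 0.65 [470.1  72.4  50. ]
stone_head [332.0, 174.0] 0.95 [541.3   2.2 200. ]
stone_head [297.6, 165.2] 0.7 [476.8  98.  200. ]
stone_head [256.4, 187.4] 0.67 [336.3 -38.5 200. ]
stop_face [296.0, 212.5] 0.72 [476.2 112.3  50. ]
```

View pics/w3.png

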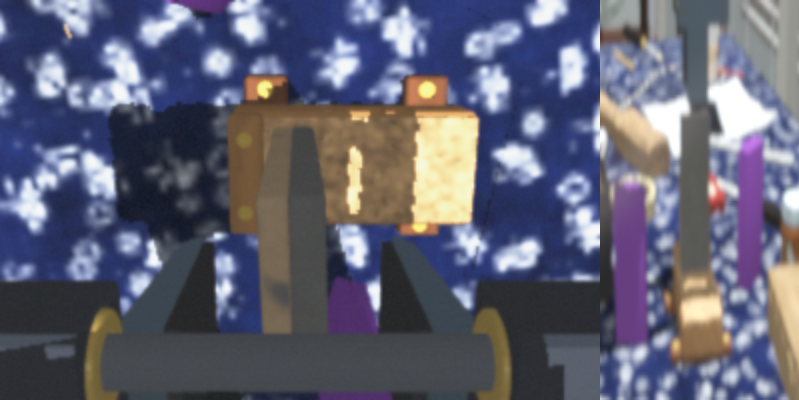

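The third picture shows the stone centred between the fingertips (stone mid 293, finger mid 298 in the crop). I descend around it and close to a loose gap.

Emit:
{"fn": "step_arm", "kwargs": {
  "plan": [0.15, -0.03, 2, 0, 0, 0, 0, 0, 2, 0, 0, 0, 0, 0, 1, 0, 0, 0, 0, 0, 0, 0, 0, 0]
}}

```text
time_s: 9.77
ee_pos: [470.5, 84.4, 180.9]
ee_rot: [179.9, 0.3, -8.1]
force: [-0.0, 0.9, -0.2]
gripper_width: 47.9
gripper_force: 0.0
```

Emit:
{"fn": "step_arm", "kwargs": {
  "plan": [0, 0, 0, 0, 0, 0, 0, 0, 0, 0, 0, 0, 0, 0, 0, 0, 0, 0, 0, 0, 0, 0, 0, 0],
  "hand": 3.2,
  "newtons": 3
}}

```text
time_s: 10.1
ee_pos: [472.6, 84.8, 183.9]
ee_rot: [-180.0, -0.1, -8.1]
force: [-0.1, 0.1, -0.7]
gripper_width: 32.1
gripper_force: 0.0
```

```bash
python3 - <<'E'
from h import *
p=viewer.grab_frame("wrist"); q=viewer.grab_frame("side"); 
a=cv2.resize(p["img"][100:300,170:470],None,fx=2,fy=2); b=cv2.resize(q["img"][130:260,240:360],None,fy=400/130,fx=400/130*.54)
cv2.imwrite('pics/w4.png',cv2.cvtColor(np.hstack([a,b]),cv2.COLOR_RGB2BGR))
E
```

```text
(no output)
```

View pics/w4.png

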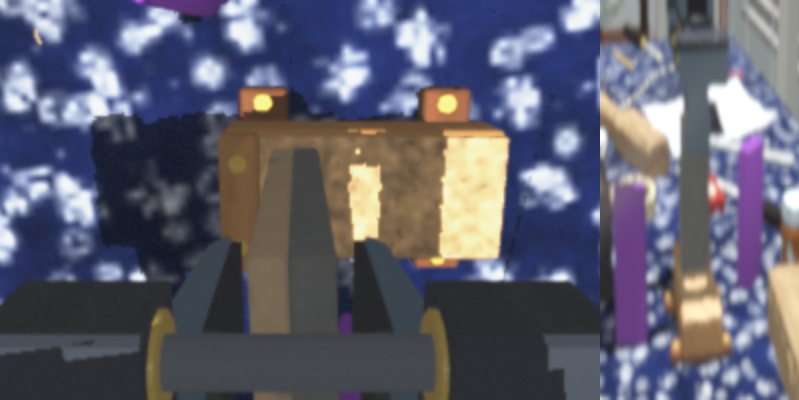

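The fourth picture shows the stone loose between the fingers, slightly nearer the rear one. I start tipping.

Emit:
{"fn": "step_arm", "kwargs": {
  "plan": [0, 0.396, -0.027, 0.03, 0, 0, 0, 0.396, -0.027, 0.03, 0, 0, 0, 0.396, -0.027, 0.03, 0, 0, 0, 0.396, -0.027, 0.03, 0, 0, 0, 0.396, -0.027, 0.03, 0, 0]
}}

```text
time_s: 10.62
ee_pos: [469.4, 64.9, 183.5]
ee_rot: [-171.3, -0.1, -8.1]
force: [-0.2, 0.6, 0.3]
gripper_width: 31.9
gripper_force: 0.0
```

Emit:
{"fn": "step_arm", "kwargs": {
  "plan": [0, 0.396, -0.027, 0.03, 0, 0, 0, 0.396, -0.027, 0.03, 0, 0, 0, 0.396, -0.027, 0.03, 0, 0, 0, 0.396, -0.027, 0.03, 0, 0, 0, 0.396, -0.027, 0.03, 0, 0]
}}

```text
time_s: 11.03
ee_pos: [466.6, 45.3, 180.7]
ee_rot: [-162.7, -0.1, -8.1]
force: [0.3, -0.3, 0.6]
gripper_width: 32.3
gripper_force: 0.2
```

```bash
python3 - <<'E'
from kin import *
s=sensors.state(); print({k:np.round(s[k],2) for k in("time_s","qpos","ee_pos","ee_rot","force","torque","gripper_width","gripper_force")})
th=np.degrees(.3);print(plan2d(th,28)[0])
p=viewer.grab_frame("wrist"); q=viewer.grab_frame("side"); 
a=cv2.resize(p["img"][100:300,170:470],None,fx=2,fy=2); b=cv2.resize(q["img"][130:260,240:360],None,fy=400/130,fx=400/130*.54)
cv2.imwrite('pics/w5.png',cv2.cvtColor(np.hstack([a,b]),cv2.COLOR_RGB2BGR))
E
```

```text
{'time_s': np.float64(11.03), 'qpos': array([ -7.64,  10.64, 109.98,  19.89,  60.69,  80.47]), 'ee_pos': array([466.58,  45.28, 180.66]), 'ee_rot': array([-1.6274e+02, -6.0000e-02, -8.1400e+00]), 'force': array([ 0.32, -0.34,  0.63]), 'torque': array([-0.25,  0.21,  0.03]), 'gripper_width': np.float64(32.3), 'gripper_force': np.float64(0.18)}
[463.94877331  49.02063745 179.35513884]
```

View pics/w5.png

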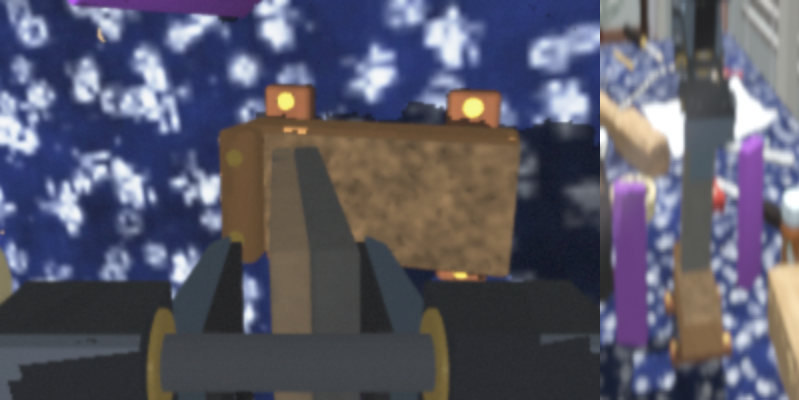

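The fifth picture shows the stone leaning about 17° and resting on the front finger. I carry on letting it down.

Emit:
{"fn": "step_arm", "kwargs": {
  "plan": [0, 0.396, -0.027, 0.03, 0, 0, 0, 0.396, -0.027, 0.03, 0, 0, 0, 0.396, -0.027, 0.03, 0, 0, 0, 0.396, -0.027, 0.03, 0, 0, 0, 0.396, -0.027, 0.03, 0, 0]
}}

```text
time_s: 11.55
ee_pos: [464.1, 26.8, 174.9]
ee_rot: [-154.2, -0.1, -8.1]
force: [-0.3, -0.2, -0.8]
gripper_width: 32.2
gripper_force: 0.3
```

Emit:
{"fn": "step_arm", "kwargs": {
  "plan": [0, 0.396, -0.027, 0.03, 0, 0, 0, 0.396, -0.027, 0.03, 0, 0, 0, 0.396, -0.027, 0.03, 0, 0, 0, 0.396, -0.027, 0.03, 0, 0, 0, 0.396, -0.027, 0.03, 0, 0]
}}

```text
time_s: 11.97
ee_pos: [461.6, 8.9, 166.3]
ee_rot: [-145.6, -0.1, -8.1]
force: [-0.9, -0.1, -0.6]
gripper_width: 32.2
gripper_force: 0.5
```

Emit:
{"fn": "step_arm", "kwargs": {
  "plan": [0, 0.396, -0.027, 0.03, 0, 0, 0, 0.396, -0.027, 0.03, 0, 0, 0, 0.396, -0.027, 0.03, 0, 0, 0, 0.396, -0.027, 0.03, 0, 0, 0, 0.396, -0.027, 0.03, 0, 0]
}}

```text
time_s: 12.38
ee_pos: [459.3, -7.6, 155.0]
ee_rot: [-137.1, -0.1, -8.1]
force: [-0.3, -1.0, 1.6]
gripper_width: 31.9
gripper_force: 0.6
```

```bash
python3 - <<'E'
from kin import *
s=sensors.state(); print({k:np.round(s[k],2) for k in("time_s","qpos","ee_pos","ee_rot","force","torque","gripper_width","gripper_force")})
th=np.degrees(.75);print(plan2d(th,28)[0])
p=viewer.grab_frame("wrist"); q=viewer.grab_frame("side"); 
a=cv2.resize(p["img"][100:300,170:470],None,fx=2,fy=2); b=cv2.resize(q["img"][130:260,240:360],None,fy=400/130,fx=400/130*.54)
cv2.imwrite('pics/w6.png',cv2.cvtColor(np.hstack([a,b]),cv2.COLOR_RGB2BGR))
E
```

```text
{'time_s': np.float64(12.38), 'qpos': array([-29.03,  19.73, 114.07,  42.43,  70.63,  45.56]), 'ee_pos': array([459.31,  -7.6 , 155.02]), 'ee_rot': array([-1.3706e+02, -5.0000e-02, -8.1200e+00]), 'force': array([-0.29, -1.03,  1.58]), 'torque': array([-0.6 ,  0.17,  0.01]), 'gripper_width': np.float64(31.88), 'gripper_force': np.float64(0.57)}
[456.05164567  -3.82027746 154.08095705]
```

View pics/w6.png

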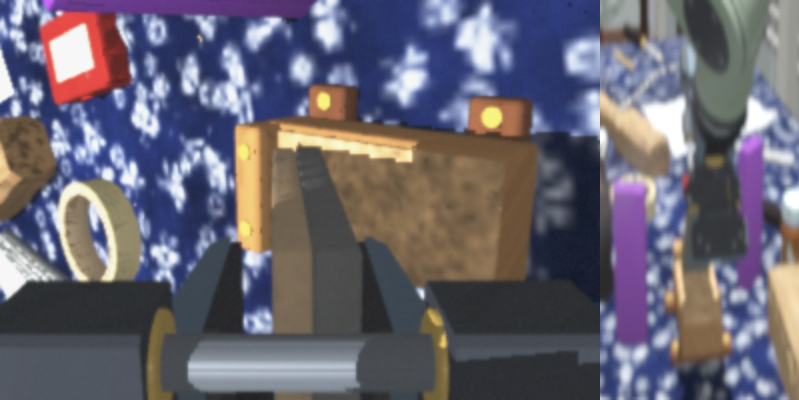

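The sixth picture shows the stone at about 43°, still lying on the front finger with a gap at the rear. I tilt on to about 57°, then open the hand while shifting so that the supporting finger stays put.

Emit:
{"fn": "step_arm", "kwargs": {
  "plan": [0, 0.396, -0.027, 0.03, 0, 0, 0, 0.396, -0.027, 0.03, 0, 0, 0, 0.396, -0.027, 0.03, 0, 0, 0, 0.396, -0.027, 0.03, 0, 0]
}}

```text
time_s: 12.82
ee_pos: [457.6, -18.9, 144.7]
ee_rot: [-130.2, -0.1, -8.1]
force: [-0.7, -1.1, -0.6]
gripper_width: 31.8
gripper_force: 0.7
```

Emit:
{"fn": "step_arm", "kwargs": {
  "plan": [0, 0.396, -0.027, 0.03, 0, 0, 0, 0.396, -0.027, 0.03, 0, 0, 0, 0.396, -0.027, 0.03, 0, 0, 0, 0.396, -0.027, 0.03, 0, 0, 0, 0, 0, 0, 0, 0]
}}

```text
time_s: 13.23
ee_pos: [455.9, -29.9, 131.5]
ee_rot: [-123.4, 0.1, -8.2]
force: [-0.9, -1.4, -0.8]
gripper_width: 31.6
gripper_force: 0.8
```

Emit:
{"fn": "step_arm", "kwargs": {
  "plan": [0, -0.2, 0, 0, 0, 0, 0, -0.15, 0, 0, 0, 0],
  "hand": 3.9
}}

```text
time_s: 13.4
ee_pos: [456.2, -27.1, 136.0]
ee_rot: [-123.3, -0.0, -8.1]
force: [0.1, -0.6, -1.5]
gripper_width: 38.6
gripper_force: 0.7
```

Emit:
{"fn": "step_arm", "kwargs": {
  "plan": [0, -0.2, 0, 0, 0, 0, 0, -0.15, 0, 0, 0, 0],
  "hand": 4.6
}}

```text
time_s: 13.57
ee_pos: [456.3, -25.0, 139.1]
ee_rot: [-123.3, -0.1, -8.1]
force: [0.7, 0.1, -0.6]
gripper_width: 45.4
gripper_force: 0.7
```

Emit:
{"fn": "step_arm", "kwargs": {
  "plan": [0, -0.2, 0, 0, 0, 0, 0, -0.15, 0, 0, 0, 0],
  "hand": 5.3
}}

```text
time_s: 13.73
ee_pos: [456.5, -23.3, 141.8]
ee_rot: [-123.3, -0.0, -8.1]
force: [-0.6, -0.0, -0.7]
gripper_width: 52.3
gripper_force: 0.7
```

Emit:
{"fn": "step_arm", "kwargs": {
  "plan": [0, -0.2, 0, 0, 0, 0, 0, -0.15, 0, 0, 0, 0, 0, 0, 0, 0, 0, 0],
  "hand": 6.0
}}

```text
time_s: 13.98
ee_pos: [456.8, -21.5, 144.6]
ee_rot: [-123.3, -0.0, -8.1]
force: [0.6, -1.0, -1.9]
gripper_width: 60.1
gripper_force: 0.7
```

```bash
python3 - <<'E'
from kin import *
s=sensors.state(); print({k:np.round(s[k],2) for k in("time_s","qpos","ee_pos","ee_rot","force","torque","gripper_width","gripper_force")})
al=np.degrees(np.arccos(-R.from_euler('xyz',s["ee_rot"],degrees=True).as_matrix()[2,2]))
import math
HXr=np.array([-np.sin(np.radians(8.1)),-np.cos(np.radians(8.1)),0]); O=np.array([472,102.8,50])
d=s["ee_pos"]-O; T=np.array([d@HXr,d[2]]); a=math.radians(al)
n=np.array([math.cos(a),-math.sin(a)]);av=np.array([math.sin(a),math.cos(a)])
F=T+s["gripper_width"]/2*n   # lower inner surface, at TCP level
print('al',al,'T',T.round(1),'F',F.round(1),'line at Z=0 X=',(F-av*F[1]/av[1])[0], 'lat',d@np.cross([0,0,1],HXr))
p=viewer.grab_frame("wrist")
for k in["stone_center","stone_foot","stone_head"]:
    for r in viewer.pinpoint(k,p)[:3]: print(k,np.round(r["location"],1).tolist(),round(r["score"],2))
cv2.imwrite('pics/w7.png',cv2.cvtColor(cv2.resize(p["img"][60:300,140:480],None,fx=2,fy=2),cv2.COLOR_RGB2BGR))
E
```

```text
{'time_s': np.float64(13.98), 'qpos': array([-35.8 ,  27.37, 114.8 ,  49.04,  78.74,  33.62]), 'ee_pos': array([456.78, -21.55, 144.59]), 'ee_rot': array([-1.2327e+02, -2.0000e-02, -8.1400e+00]), 'force': array([ 0.63, -1.01, -1.89]), 'torque': array([-0.77,  0.25,  0.05]), 'gripper_width': np.float64(60.12), 'gripper_force': np.float64(0.71)}
al 56.727095123217616 T [125.3  94.6] F [141.7  69.5] line at Z=0 X= 35.90182537303335 lat 2.4576924437961147
stone_center [286.7, 76.3] 0.66
stone_center [344.5, 221.3] 0.64
stone_center [332.5, 314.8] 0.57
stone_foot [389.9, 293.0] 0.86
stone_foot [347.9, 85.5] 0.7
stone_foot [333.1, 199.3] 0.69
stone_head [355.1, 271.3] 0.96
stone_head [208.3, 72.0] 0.92
```

View pics/w7.png

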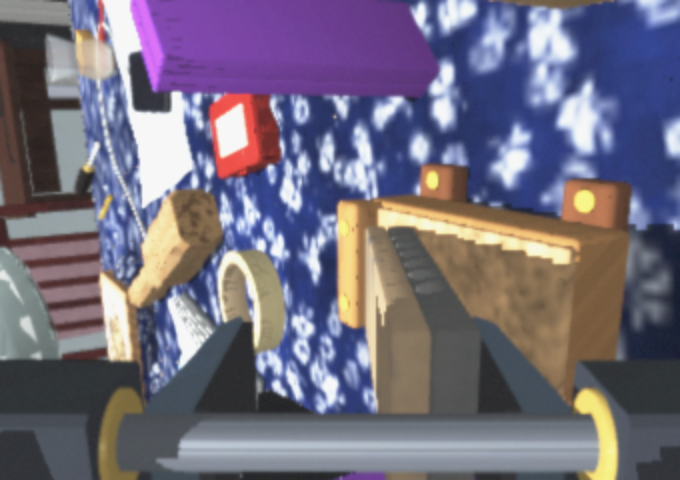

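The seventh picture shows the stone resting on the lower finger at about 57°, with the upper finger well clear. I lower it along its arc with the tool's angle held.

Emit:
{"fn": "step_arm", "kwargs": {
  "plan": [0, 0.471, 0.014, 0, 0, 0, 0, 0.47, 0.029, 0, 0, 0, 0, 0.469, 0.043, 0, 0, 0, 0, 0.467, 0.058, 0, 0, 0, 0, 0.465, 0.073, 0, 0, 0]
}}

```text
time_s: 14.6
ee_pos: [455.2, -33.0, 122.9]
ee_rot: [-123.3, 0.0, -8.2]
force: [0.8, 0.2, -1.6]
gripper_width: 60.1
gripper_force: 0.7
```

Emit:
{"fn": "step_arm", "kwargs": {
  "plan": [0, 0.463, 0.087, 0, 0, 0, 0, 0.46, 0.102, 0, 0, 0, 0, 0.456, 0.116, 0, 0, 0, 0, 0.452, 0.131, 0, 0, 0, 0, 0.448, 0.145, 0, 0, 0]
}}

```text
time_s: 15.02
ee_pos: [454.1, -40.4, 100.8]
ee_rot: [-123.3, 0.0, -8.2]
force: [0.4, 0.4, -2.6]
gripper_width: 60.1
gripper_force: 0.7
```

Emit:
{"fn": "step_arm", "kwargs": {
  "plan": [0, 0.443, 0.159, 0, 0, 0, 0, 0.438, 0.173, 0, 0, 0, 0, 0.432, 0.186, 0, 0, 0, 0, 0.426, 0.2, 0, 0, 0, 0, 0, 0, 0, 0, 0]
}}

```text
time_s: 15.43
ee_pos: [453.4, -43.8, 81.9]
ee_rot: [-123.3, 0.1, -8.2]
force: [0.3, 0.0, -1.8]
gripper_width: 59.9
gripper_force: 0.9
```

```bash
cat > st.py <<'E'
from kin import *
import math
def st():
    s=sensors.state(); print({k:np.round(s[k],2) for k in("time_s","qpos","ee_pos","ee_rot","force","gripper_width","gripper_force")})
    al=np.degrees(np.arccos(-R.from_euler('xyz',s["ee_rot"],degrees=True).as_matrix()[2,2]))
    HXr=np.array([-np.sin(np.radians(8.1)),-np.cos(np.radians(8.1)),0]); O=np.array([472,102.8,50])
    d=s["ee_pos"]-O; T=np.array([d@HXr,d[2]]); a=math.radians(al)
    n=np.array([math.cos(a),-math.sin(a)]);av=np.array([math.sin(a),math.cos(a)])
    F=T+s["gripper_width"]/2*n
    def f(t): # signed dist of E from line
        E=np.array([30+150*math.sin(t),150*math.cos(t)]); return n@(E-F)
    from scipy.optimize import brentq
    try: t=brentq(f,math.radians(50),math.radians(100)); E=np.array([30+150*math.sin(t),150*math.cos(t)]);print('theta',math.degrees(t),'ins',av@(E-F)+14)
    except Exception as e: print(e,f(1.57))
    print('al',al,'T',T.round(1),'F',F.round(1),'tip',(F-14*av).round(1))
def shot(name,box=(140,480,60,300)):
    p=viewer.grab_frame("wrist");q=viewer.grab_frame("side")
    a=cv2.resize(p["img"][box[2]:box[3],box[0]:box[1]],None,fx=1.6,fy=1.6)
    b=cv2.resize(q["img"][180:260,250:340],(240,a.shape[0]))
    cv2.imwrite('pics/'+name,cv2.cvtColor(np.hstack([a,b]),cv2.COLOR_RGB2BGR)); return p,q
E
python3 -c "
from st import *
st(); shot('w8.png')"
```

```text
{'time_s': np.float64(15.43), 'qpos': array([-38.  ,  33.92, 115.87,  48.73,  74.68,  26.98]), 'ee_pos': array([453.43, -43.79,  81.94]), 'ee_rot': array([-1.2327e+02,  7.0000e-02, -8.1500e+00]), 'force': array([ 0.31,  0.01, -1.8 ]), 'gripper_width': np.float64(59.94), 'gripper_force': np.float64(0.92)}
theta 83.62931231567745 ins 31.805482681477795
al 56.73271139917302 T [147.7  31.9] F [164.2   6.9] tip [152.5  -0.8]
```

View pics/w8.png

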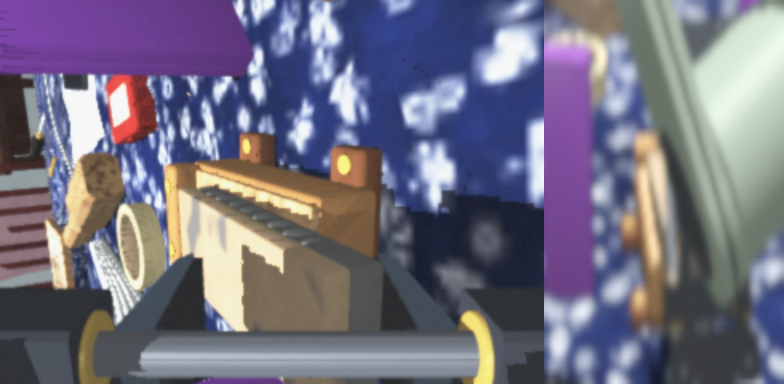

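The eighth picture shows the stone about 6° from flat, its head still on the lower finger. I finish slowly.

Emit:
{"fn": "step_arm", "kwargs": {
  "plan": [0, 0.22, 0.12, 0, 0, 0, 0, 0.22, 0.12, 0, 0, 0, 0, 0.21, 0.13, 0, 0, 0, 0, 0.21, 0.13, 0, 0, 0, 0, 0.21, 0.13, 0, 0, 0]
}}

```text
time_s: 15.95
ee_pos: [453.6, -44.5, 70.1]
ee_rot: [-123.3, -0.0, -8.2]
force: [-0.1, -1.0, -2.2]
gripper_width: 59.9
gripper_force: 1.1
```

Emit:
{"fn": "step_arm", "kwargs": {
  "plan": [0, 0.17, 0.11, 0, 0, 0, 0, 0.17, 0.11, 0, 0, 0, 0, 0.17, 0.11, 0, 0, 0, 0, 0.17, 0.11, 0, 0, 0, 0, 0, 0, 0, 0, 0]
}}

```text
time_s: 16.37
ee_pos: [453.4, -44.1, 62.2]
ee_rot: [-123.2, 0.0, -8.1]
force: [-0.8, 0.1, -0.9]
gripper_width: 60.1
gripper_force: 0.0
```

```bash
python3 -c "
from st import *
st(); shot('w9.png')"
```

```text
{'time_s': np.float64(16.37), 'qpos': array([-38.05,  35.93, 116.41,  49.28,  73.05,  24.91]), 'ee_pos': array([453.43, -44.12,  62.21]), 'ee_rot': array([-1.2322e+02,  3.0000e-02, -8.1400e+00]), 'force': array([-0.81,  0.12, -0.92]), 'gripper_width': np.float64(60.08), 'gripper_force': np.float64(0.0)}
theta 91.07264668269103 ins 32.45799920870846
al 56.775838768766384 T [148.1  12.2] F [164.5 -12.9] tip [152.8 -20.6]
```

View pics/w9.png

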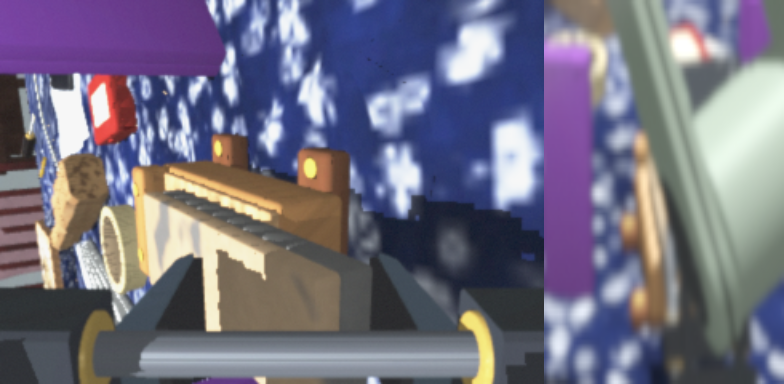

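The ninth picture shows the stone lying flat with the grip force at zero, so the finger is free of it. I open a little, withdraw, close the hand and go down behind the head.

Emit:
{"fn": "step_arm", "kwargs": {
  "plan": [0, 0, 0, 0, 0, 0, 0, 0, 0, 0, 0, 0, 0, 0, 0, 0, 0, 0],
  "hand": 7.4
}}

```text
time_s: 16.72
ee_pos: [453.6, -44.4, 62.4]
ee_rot: [-123.3, -0.0, -8.1]
force: [0.1, 0.8, 0.3]
gripper_width: 73.7
gripper_force: 0.0
```

Emit:
{"fn": "step_arm", "kwargs": {
  "plan": [0, 0, -1.5, 0, 0, 0, 0, 0, -2, 0, 0, 0, 0, 0, -2, 0, 0, 0, 0, 0, -2, 0, 0, 0, 0, 0, 0, 0, 0, 0]
}}

```text
time_s: 17.13
ee_pos: [445.9, -109.4, 104.6]
ee_rot: [-123.4, -0.3, -8.3]
force: [1.3, -1.1, -0.1]
gripper_width: 73.8
gripper_force: 0.0
```

Emit:
{"fn": "step_arm", "kwargs": {
  "plan": [0, 0, 0, 0, 0, 0, 0, 0, 0, 0, 0, 0, 0, 0, 0, 0, 0, 0, 0, 0, 0, 0, 0, 0, 0, 0, 0, 0, 0, 0],
  "hand": 0
}}

```text
time_s: 17.55
ee_pos: [444.4, -105.7, 103.2]
ee_rot: [-123.2, 0.1, -8.1]
force: [0.9, 0.3, 0.6]
gripper_width: 43.4
gripper_force: 0.0
```

Emit:
{"fn": "step_arm", "kwargs": {
  "plan": [0, 0, 0, 0, 0, 0, 0, 0, 0, 0, 0, 0, 0, 0, 0, 0, 0, 0, 0, 0, 0, 0, 0, 0, 0, 0, 0, 0, 0, 0]
}}

```text
time_s: 17.97
ee_pos: [444.6, -106.4, 103.5]
ee_rot: [-123.3, 0.0, -8.1]
force: [0.2, -0.5, 0.7]
gripper_width: 10.2
gripper_force: 0.0
```

```bash
cat >> st.py <<'E'
def hol(x):
    HXr=np.array([-np.sin(np.radians(8.1)),-np.cos(np.radians(8.1)),0]); O=np.array([472,102.8,50]);d=x-O
    return np.round([d@HXr,d@np.cross([0,0,1],HXr),d[2]],1)
E
python3 -c "
from st import *
st()
for n in ('wrist','side','top'):
    p=viewer.grab_frame(n)
    for k,z in (('stone_head',61),('stone_foot',61),('stone_center',61),('stop_face',50),('open_end',50)):
        for r in viewer.pinpoint(k,p)[:4]:
            h=hol(atz(p,r['location'],z))
            if abs(h[1])<40: print(n,k,np.round(r['location'],1).tolist(),round(r['score'],2),h)
    save(p,n+'10.png')
"
```

```text
{'time_s': np.float64(17.97), 'qpos': array([-43.71,  33.65, 110.56,  43.56,  80.75,  28.82]), 'ee_pos': array([ 444.65, -106.44,  103.45]), 'ee_rot': array([-123.27,    0.  ,   -8.15]), 'force': array([ 0.22, -0.51,  0.71]), 'gripper_width': np.float64(10.22), 'gripper_force': np.float64(0.0)}
theta 80.19083537983799 ins -29.065502300344917
al 56.72929686215489 T [211.   53.5] F [213.8  49.2] tip [202.1  41.5]
wrist stone_head [343.1, 227.1] 0.59 [178.3   1.8  11. ]
wrist stone_head [293.6, 202.6] 0.35 [106.7   3.2  11. ]
wrist stone_foot [261.1, 188.5] 0.58 [34.6  2.3 11. ]
wrist stone_center [294.4, 200.5] 0.83 [108.2   5.5  11. ]
wrist stop_face [258.5, 179.7] 0.93 [1.7 5.3 0. ]
side stone_head [305.2, 236.0] 0.47 [157.2   2.   11. ]
side stone_foot [297.3, 215.0] 0.58 [30.8  0.6 11. ]
side stone_foot [295.1, 224.5] 0.18 [ 89. -14.  11.]
side stone_center [300.8, 225.9] 0.79 [99.7 -0.2 11. ]
side stone_center [299.4, 215.3] 0.32 [33.7  6.2 11. ]
side stop_face [294.9, 211.9] 0.91 [-14.6   0.3   0. ]
side open_end [302.0, 232.4] 0.56 [116.1   0.4   0. ]
top stone_head [343.9, 216.5] 0.93 [174.2   8.5  11. ]
top stone_foot [301.3, 209.2] 0.89 [29.5  8.5 11. ]
top stone_foot [323.0, 214.0] 0.57 [103.8   4.9  11. ]
top stone_center [320.6, 215.5] 0.65 [96.7 -1.4 11. ]
top stop_face [292.3, 215.7] 0.77 [  2.9 -17.5   0. ]
top open_end [327.3, 219.0] 0.63 [121.   -8.5   0. ]
```

Emit:
{"fn": "step_arm", "kwargs": {
  "plan": [0, 1, 0.66, 0, 0, 0, 0, 1, 0.66, 0, 0, 0, 0, 1, 0.66, 0, 0, 0, 0, 1, 0.66, 0, 0, 0, 0, 0, 0, 0, 0, 0]
}}

```text
time_s: 19.28
ee_pos: [443.8, -105.7, 53.0]
ee_rot: [-123.2, 0.2, -8.1]
force: [-0.8, -0.0, -0.3]
gripper_width: 0.4
gripper_force: 0.0
```

Emit:
{"fn": "step_arm", "kwargs": {
  "plan": [0, -0.165, 0.251, 0, 0, 0, 0, -0.165, 0.251, 0, 0, 0, 0, -0.165, 0.251, 0, 0, 0, 0, -0.165, 0.251, 0, 0, 0, 0, -0.165, 0.251, 0, 0, 0]
}}

```text
time_s: 19.7
ee_pos: [447.0, -91.1, 55.9]
ee_rot: [-123.3, -0.0, -8.1]
force: [-0.3, 0.6, -0.2]
gripper_width: 0.3
gripper_force: 0.0
```

```bash
python3 -c "
from st import *
st(); p,q=shot('w10.png')
for k in ('stone_head','stone_foot','stop_face'):
    for r in viewer.pinpoint(k,p)[:2]: print(k,round(r['score'],2),hol(atz(p,r['location'],61 if 'stone' in k else 50)))
"
```

```text
{'time_s': np.float64(19.7), 'qpos': array([-42.37,  37.65, 113.17,  45.56,  75.51,  24.56]), 'ee_pos': array([446.95, -91.14,  55.93]), 'ee_rot': array([-1.233e+02, -5.000e-02, -8.140e+00]), 'force': array([-0.32,  0.57, -0.22]), 'gripper_width': np.float64(0.34), 'gripper_force': np.float64(0.0)}
theta 91.72570758119869 ins -4.780162229317746
al 56.703866958359946 T [195.5   5.9] F [195.6   5.8] tip [183.9  -1.9]
stone_head 0.76 [174.4   1.5  11. ]
stone_head 0.73 [3421.8 -230.1   11. ]
stone_foot 0.91 [128.9  97.3  11. ]
stone_foot 0.65 [37.8  4.5 11. ]
```

View pics/w10.png

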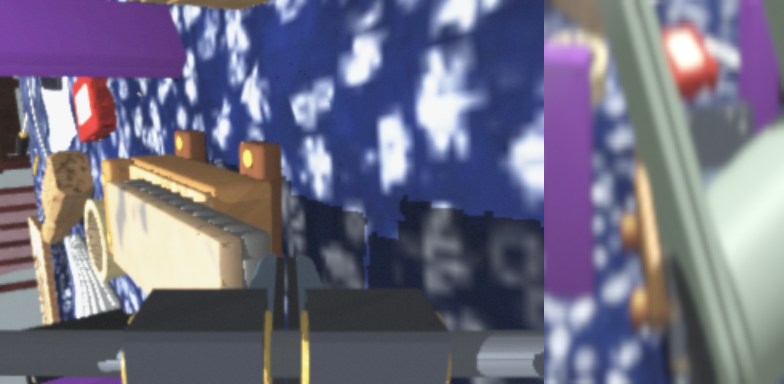

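The tenth picture shows the closed fingertips right at the head's end face, at about (285,265). I've now viewed twelve pictures, two over the limit of ten, so I'll work only from numbers from here. I push lightly.

Emit:
{"fn": "step_arm", "kwargs": {
  "plan": [0, -0.11, 0.167, 0, 0, 0, 0, -0.11, 0.167, 0, 0, 0, 0, -0.11, 0.167, 0, 0, 0, 0, -0.11, 0.167, 0, 0, 0, 0, -0.11, 0.167, 0, 0, 0]
}}

```text
time_s: 20.37
ee_pos: [448.4, -81.7, 55.5]
ee_rot: [-123.3, -0.0, -8.2]
force: [-0.5, -2.9, 0.6]
gripper_width: 0.5
gripper_force: 1.4
```

Emit:
{"fn": "step_arm", "kwargs": {
  "plan": [0, -0.11, 0.167, 0, 0, 0, 0, -0.11, 0.167, 0, 0, 0, 0, -0.11, 0.167, 0, 0, 0, 0, -0.11, 0.167, 0, 0, 0, 0, 0, 0, 0, 0, 0]
}}

```text
time_s: 20.78
ee_pos: [449.3, -73.1, 55.6]
ee_rot: [-123.3, 0.0, -8.1]
force: [-0.1, -0.8, 0.2]
gripper_width: 0.7
gripper_force: 0.3
```

```bash
python3 -c "
from st import *
st()
for n in ('wrist','top'):
  p=viewer.grab_frame(n)
  for k in ('stone_head','stone_foot','stone_center','stop_face'):
    for r in viewer.pinpoint(k,p)[:3]:
      h=hol(atz(p,r['location'],61 if 'stone' in k else 50))
      if abs(h[1])<40: print(n,k,round(r['score'],2),h)
"
```

```text
{'time_s': np.float64(20.78), 'qpos': array([-40.77,  37.25, 114.54,  47.  ,  74.34,  24.44]), 'ee_pos': array([449.31, -73.14,  55.61]), 'ee_rot': array([-1.2325e+02,  2.0000e-02, -8.1400e+00]), 'force': array([-0.11, -0.83,  0.24]), 'gripper_width': np.float64(0.73), 'gripper_force': np.float64(0.31)}
theta 87.40531304472243 ins 16.71034912553235
al 56.74718766095347 T [177.4   5.6] F [177.6   5.3] tip [165.9  -2.4]
wrist stone_head 0.89 [161.8   2.2  11. ]
wrist stone_foot 0.61 [16.7  1.1 11. ]
wrist stone_foot 0.21 [131.8  33.5  11. ]
wrist stone_center 0.84 [94.2  6.8 11. ]
top stone_head 0.78 [153.5   2.6  11. ]
top stone_foot 0.82 [18.6  4.3 11. ]
top stone_center 0.95 [85.   5.8 11. ]
top stop_face 0.64 [-2.5  5.2  0. ]
top stop_face 0.39 [15.5  8.3  0. ]
```

Emit:
{"fn": "step_arm", "kwargs": {
  "plan": [0, -0.082, 0.125, 0, 0, 0, 0, -0.082, 0.125, 0, 0, 0, 0, -0.082, 0.125, 0, 0, 0, 0, -0.082, 0.125, 0, 0, 0]
}}

```text
time_s: 21.62
ee_pos: [450.4, -67.9, 55.5]
ee_rot: [-123.3, -0.0, -8.2]
force: [-0.8, -2.2, 0.3]
gripper_width: 0.6
gripper_force: 1.3
```

Emit:
{"fn": "step_arm", "kwargs": {
  "plan": [0, -0.055, 0.084, 0, 0, 0, 0, -0.055, 0.084, 0, 0, 0]
}}

```text
time_s: 21.78
ee_pos: [450.6, -65.7, 55.5]
ee_rot: [-123.3, -0.0, -8.2]
force: [-0.3, -2.6, 0.4]
gripper_width: 0.6
gripper_force: 1.3
```

Still sliding at about 2.5 N. On in small steps.

Emit:
{"fn": "step_arm", "kwargs": {
  "plan": [0, -0.055, 0.084, 0, 0, 0, 0, -0.055, 0.084, 0, 0, 0]
}}

```text
time_s: 21.95
ee_pos: [450.8, -63.7, 55.5]
ee_rot: [-123.3, 0.0, -8.1]
force: [-0.2, -3.2, 1.5]
gripper_width: 0.4
gripper_force: 1.3
```

Emit:
{"fn": "step_arm", "kwargs": {
  "plan": [0, -0.055, 0.084, 0, 0, 0, 0, -0.055, 0.084, 0, 0, 0]
}}

```text
time_s: 22.12
ee_pos: [451.1, -61.7, 55.5]
ee_rot: [-123.3, -0.0, -8.1]
force: [-1.2, -2.0, 0.3]
gripper_width: 0.6
gripper_force: 1.2
```

Emit:
{"fn": "step_arm", "kwargs": {
  "plan": [0, -0.055, 0.084, 0, 0, 0, 0, -0.055, 0.084, 0, 0, 0]
}}

```text
time_s: 22.28
ee_pos: [451.3, -60.2, 55.5]
ee_rot: [-123.3, -0.0, -8.1]
force: [-3.5, -10.9, 4.0]
gripper_width: 0.7
gripper_force: 5.9
```

```bash
python3 -c "
from st import *
st()
for n in ('wrist','top','side'):
  p=viewer.grab_frame(n)
  for k in ('stone_head','stone_foot','stone_center','stop_face','open_end'):
    for r in viewer.pinpoint(k,p)[:3]:
      h=hol(atz(p,r['location'],61 if 'stone' in k else 50))
      if abs(h[1])<40: print(n,k,round(r['score'],2),h)
"
```

```text
{'time_s': np.float64(22.28), 'qpos': array([-39.54,  36.92, 115.48,  48.09,  73.42,  24.34]), 'ee_pos': array([451.33, -60.15,  55.45]), 'ee_rot': array([-1.2333e+02, -3.0000e-02, -8.1300e+00]), 'force': array([ -3.53, -10.88,   4.05]), 'gripper_width': np.float64(0.69), 'gripper_force': np.float64(5.87)}
theta 84.29412387124276 ins 31.74691934137236
al 56.66640558936806 T [164.2   5.5] F [164.4   5.2] tip [152.7  -2.5]
wrist stone_foot 0.67 [ 3.4  1.  11. ]
wrist stone_center 0.58 [79.2  5.  11. ]
wrist open_end 0.73 [-34.3  -9.3   0. ]
top stone_head 0.91 [142.4   3.7  11. ]
top stone_foot 0.88 [ 5.9  3.1 11. ]
top stone_center 0.89 [67.   1.7 11. ]
top stop_face 0.8 [-6.1 -1.6  0. ]
top open_end 0.66 [126.8  -2.    0. ]
side stone_head 0.54 [154.6   5.8  11. ]
side stone_center 0.61 [81.9  5.9 11. ]
side stop_face 0.74 [-9.5  5.5  0. ]
side open_end 0.66 [125.4  -1.6   0. ]
```

The force jumped to 11 N, so the stone is against the stop. I hold briefly, then back off and check.

Emit:
{"fn": "step_arm", "kwargs": {
  "plan": [0, 0, 0, 0, 0, 0, 0, 0, 0, 0, 0, 0, 0, 0, 0, 0, 0, 0]
}}

```text
time_s: 23.43
ee_pos: [451.3, -60.3, 55.5]
ee_rot: [-123.3, -0.0, -8.1]
force: [-1.4, -5.1, 1.4]
gripper_width: 0.4
gripper_force: 2.9
```

Emit:
{"fn": "step_arm", "kwargs": {
  "plan": [0, 0.11, -0.167, 0, 0, 0, 0, 0.22, -0.334, 0, 0, 0, 0, 0.55, -0.84, 0, 0, 0, 0, 0.55, -0.84, 0, 0, 0, 0, 0, -2, 0, 0, 0]
}}

```text
time_s: 23.85
ee_pos: [444.3, -102.0, 65.6]
ee_rot: [-123.2, 0.2, -8.1]
force: [1.0, -0.2, -0.8]
gripper_width: 0.3
gripper_force: 0.0
```

Emit:
{"fn": "step_arm", "kwargs": {
  "plan": [0, 0, -3, 0, 0, 0, 0, 0, -3, 0, 0, 0, 0, 0, -3, 0, 0, 0, 0, 0, 0, 0, 0, 0, 0, 0, 0, 0, 0, 0]
}}

```text
time_s: 24.27
ee_pos: [434.7, -178.6, 116.2]
ee_rot: [-123.4, -0.1, -8.3]
force: [0.0, -0.1, -0.3]
gripper_width: 0.3
gripper_force: 0.0
```

```bash
python3 -c "
from st import *
st()
for n in ('wrist','top','side'):
  p=viewer.grab_frame(n); save(p,n+'_end.png')
  for k in ('stone_head','stone_foot','stone_center','stop_face','open_end'):
    for r in viewer.pinpoint(k,p)[:3]:
      h=hol(atz(p,r['location'],61 if 'stone' in k else 50))
      if abs(h[1])<40: print(n,k,round(r['score'],2),h)
# stone light-face in wrist view: rectify the holder plane z=72 and z=50, segment edges
p=viewer.grab_frame('wrist')
from h import *
"

```

```text
{'time_s': np.float64(24.27), 'qpos': array([-49.42,  35.12, 103.89,  39.09,  86.84,  29.56]), 'ee_pos': array([ 434.75, -178.6 ,  116.16]), 'ee_rot': array([-1.2336e+02, -1.0000e-01, -8.2800e+00]), 'force': array([ 0.03, -0.14, -0.32]), 'gripper_width': np.float64(0.31), 'gripper_force': np.float64(0.0)}
theta 90.92436403620894 ins -110.457022258961
al 56.635791649839796 T [283.8  66.2] F [283.9  66. ] tip [272.2  58.3]
wrist stone_head 0.85 [149.3   2.9  11. ]
wrist stone_foot 0.74 [-1.5 -0.3 11. ]
wrist stone_center 0.94 [84.5  7.8 11. ]
wrist stone_center 0.31 [-48.3 -35.3  11. ]
wrist open_end 0.55 [82.   2.2  0. ]
top stone_head 0.64 [144.2   5.1  11. ]
top stone_foot 0.73 [ 0.7  5.6 11. ]
top stone_center 0.92 [82.3 -2.5 11. ]
top stop_face 0.76 [-10.9  10.3   0. ]
top stop_face 0.22 [71.  -9.9  0. ]
top open_end 0.88 [117.8 -11.8   0. ]
side stone_head 0.74 [151.7   1.1  11. ]
side stone_foot 0.52 [11.1  5.6 11. ]
side stone_center 0.76 [76.5  7.  11. ]
side stop_face 0.62 [ 9.5 -6.4  0. ]
side open_end 0.85 [122.    1.6   0. ]
```

```bash
python3 -c "
from workcell import env
print(env.job_done())"
```

```text
the job is handed in; nothing more can be done
None
```

The whetstone was tipped over and let down on the fingers, then pushed against the end stop, where it lies flat and straight by the final position estimates; the job is handed in with no verdict returned, and I viewed 12 pictures against the limit of 10.

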